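# Free the block heater's sprung cover and hold it just short of its balance point

### The arm

A 6-joint arm with a two-finger parallel gripper is mounted at the origin on a cart in front of the work surface, level with it; the furniture and walls round the work are solid. World frame = base frame: x ahead of the robot, y to its left, z up, the work surface at z = 0. Lengths are in mm, angles in rad, forces in N, time in s.
With the tool pointing down it reaches from about 275 to 750 mm from the base axis. Payload 10.2 kg.
Tool frame: the origin (TCP) lies between the finger pads; the fingertips stand 11 mm ahead of it and the grasp point (between the pads) lies 8 mm behind it (ctrl.tip_extent is the distance from the TCP to the fingertips, in mm); z points along the fingers, y is the direction in which the jaws open and shut (so a half turn about z gives the same grasp; the last joint's range is limited). The gripper opens to 85 mm and grips with 20 to 120 N. Pads are 22 mm wide; open, the fingers measure 114 mm over their backs; the gripper's body (76 mm by 85 mm) begins 54 mm behind the grasp point. The pads swing forward as they close: fully open they stand 13 mm farther back than shut.
Start: joints at [1.027, 0.313, 1.498, -0, 1.331, -0.223], TCP at [165.559, 498.218, 242.294] pointing down, gripper open.
Joint ranges: [-2.94, 2.94], [-0.97, 2.17], [0.19, 2.56], [-1.23, 4.37], [0.02, 3.11], [-2.88, 2.88]. Speed limits (rad/s): [2.39, 2.39, 3.01, 3.14, 3.14, 3.14].

### API

Orientations are given as a unit quaternion [w, x, y, z].
In Python, from rig import ctrl gives the robot as it stands.
- The arm moves only by the tool apply_moves, never from a script. Its argument "commands" is a list of rows, each a list of 5 numbers: the finger opening in cm, from 0 to 8.54, then the shift along the tool's x, y, z in cm, then the turn about the tool's z in rad. In form: [[jaw, dx, dy, dz, roll], ...]. A call has 1 to 12 rows; each row shifts and turns the commanded pose from where the row before left it, along the tool's axes as they then stand; what a row does not reach is not made up. A row lasts 1/12 s, in which the tool goes at most 41.7 mm and 7.16 degrees, less where a joint would pass 70% of its speed; a pose out of reach is approached as far as the arm can. A call with a gripper value outside its range is refused whole. The fingers move at their own pace and stop on an object; "squeeze" is the grip in N (left out, the last holds). Time passes only in rows, so rows that do not move let the fingers close. It gives the time, the measured TCP pose, the force and the opening at its end, in the units of the state.
- ctrl.sense(): the state, without advancing time (a new reading comes with each control period).
- ctrl.capture(name): name is "scene" or "top" or "wrist"; returns the picture (480x640x3 uint8, red, green, blue); there is no depth.
- ctrl.camera_info(name): a dict with "fov_y" (degrees; the focal length in pixels is half the picture's height over the tangent of half this angle, whatever the lens; pixels are square), "cx", "cy" (the principal point, pixels), "camera_from_world" (4x4, takes a point from world to camera coordinates). Camera axes: x right, y down, z forward; pixel columns grow to the right and rows downward; lengths in mm; the calibration is good to about 2 mm. A picture is of the moment at which its call begins: read the wrist's pose just before it. camera_info takes no time and is no camera call; for the wrist camera it gives the pose at the moment of the call.
- ctrl.finish_job(): hands the job in, once; it reports no verdict.
The state is a dict: "time_s": time; "joints": joint angles; "dq": joint speeds; "tau": joint torques, N m; "eef_pos": TCP position; "ee_rot": TCP orientation; "force": force on the tool from outside, world axes, zero at the start; "wrist_torque": the same for the moment, N m; "grip_width": opening from 0.0 (shut) to 1.0 (fully open).
Only numpy, scipy, OpenCV 4.12 (cv2) and the standard library are available. Lean on these libraries where they do the work, as an engineer would, in place of code of your own. Each camera call takes 0.05 s, during which the arm holds its last target.

### The job

Somebody left the small bottle standing on the cover of the block heater: gently stand it upright on the worktop, clear of the heater. Then take the cover's bridge handle and raise the cover until it is past its balance point (about 60 degrees open, where the spring begins to carry it), without letting it fly far back, and lower it to just below that point, about 50 to 55 degrees open, so that it would drop shut if let go. Finish while still holding it there so that a colleague can load the block, and leave the other things on the worktop where they are.

Things in the scene. Friction and masses are not known exactly. Their poses are not given: they have to be found in the camera images.
- heater: white block heater fixed to the worktop, housing 190 (its x) x 220 (its y) x 100 mm high, front panel with dark display facing its -x (towards the robot); origin at the centre of its underside, on the worktop. Its grey cover, 188 x 216 x 22 mm, is hinged along the rear edge; closed, its flat top lies 125 mm above the worktop. Contact with the cover or its handle counts as contact with the heater.
- cover (a joint): hinge of the heater's cover in rad: 0 closed and level, growing as the front edge rises, stop at 1.7. A spring carries part of its weight. The balance point is at 1.05 rad (60 degrees): below it the cover falls shut, above it the spring swings it open. Lifting at the handle takes about 3 N when closed; holding at 0.92 rad takes about 0.5 N.
- cover_handle (a point): middle of the round steel bar of the bridge handle on the cover: bar 10 mm thick, parallel to the heater's y, 104 mm of it free between two 10 mm legs; with the cover closed it lies 60 mm in front of the heater's centre and 170 mm above the worktop, its axis 45 mm above the cover's top. It moves with the cover on a circle about the hinge axis (radius 163 mm) and goes to the rear as it rises; the bar can turn between the finger pads.
- cover_hinge (a point): middle of the hinge axis of the cover, which runs along the heater's y: 90 mm behind the heater's centre, 105 mm above the worktop. Fixed to the heater.
- bottle_100: small clear reagent bottle with a red screw cap and pale yellow filling, about 0.2 kg, body diameter 56 mm, cap diameter 42 mm, 109 mm high; starts upright on the cover behind the handle (free worktop for it: right of the heater, nearer than the marker); origin at the centre of its underside, z along its axis.
- film_box: bystander: white and teal carton 120 x 60 x 58 mm, loose, left of the heater; origin at the centre of its underside.
- label_tape: bystander: yellow roll of tape, diameter 66 mm, 19 mm high, lying loose in front and left of the heater; origin at the centre of its underside.
- marker_blue: bystander: blue marker about 130 mm long, 15 mm thick, lying loose right of and behind the heater; origin at the centre of its underside.
There are look-alikes about, which are no part of the job. Leave any blue or green look-alike of the bottle_100 alone.

How it is judged (in metres and radians):
On the way, in this order (a step that is already met when the one before it is completed fails the run):
1. the bottle stands upright on the worktop, clear of the heater and let go, the cover still closed (height (world z) of bottle_100 between -0.006 and 0.006 m and angle between bottle_100's own z axis and vertical below 0.1 rad and linear speed of bottle_100 below 0.03 m/s and contact force between bottle_100 and heater below 0.05 N and contact force between each of the arm, the fingers and bottle_100 below 0.05 N and value of joint cover below 0.1 rad), for 0.2 s.
2. the cover is held past its balance point (value of joint cover above 1.08 rad and contact force between the fingers and heater above 0.1 N), for 0.1 s.
At the end, for the whole second after the job is handed in: The cover is held still by the fingers between 0.80 and 1.02 rad open (46 to 58 degrees, balance at 60), and the bottle stands upright on the worktop, touching neither heater nor robot (value of joint cover between 0.8 and 1.02 rad and velocity of joint cover between -0.05 and 0.05 rad/s and contact force between the fingers and heater above 0.1 N and height (world z) of bottle_100 between -0.006 and 0.006 m and angle between bottle_100's own z axis and vertical below 0.1 rad and linear speed of bottle_100 below 0.03 m/s and contact force between bottle_100 and heater below 0.05 N and contact force between each of the arm, the fingers and bottle_100 below 0.05 N); the arm keeps its last pose, push and grip.
It fails at once if the cover flies back beyond 1.5 rad (value of joint cover above 1.5 rad).
It fails at once if the bottle is tipped over (angle between bottle_100's own z axis and vertical above 0.8 rad).
It fails at once if the bottle is dropped or flung (linear speed of bottle_100 above 0.9 m/s).
It fails at once if a bystander is moved by more than 30 mm (distance of any of film_box, label_tape, marker_blue from where it was at the start of the episode above 0.03 m).
It also fails if it takes over 54 s, if anything falls off the work surface, if the arm or the gripper's body presses on something with over 40 N, if the wrist force passes 120 N, or if a joint passes its speed limit or range.

## Working session

There is one attempt and no reset: what is moved stays moved. The work goes in short steps, Python scripts to look and compute and a tool call to move; the robot and the scene stay as the last step left them, time stands still between calls to the robot, and variables do not carry over. Pictures are saved under pics/ and viewed, and the job is handed in when it is done.

Besides the shell and the picture viewer there is one more tool, called after "Call:" as name([rows], argument=value, ...), one row to a line, values as JSON. apply_moves: Moves the arm, as the interface text tells. Its arguments: {"type":"object","properties":{"commands":{"type":"array"},"squeeze":{"type":"number"}},"required":["commands"]}

```bash
ls; mkdir -p pics
python3 - <<'E'
from rig import ctrl
import cv2,numpy as np
print(ctrl.sense())
for n in("scene","top"):
    im=ctrl.capture(n); cv2.imwrite(f"pics/{n}0.png",im[:,:,::-1]); i=ctrl.camera_info(n); print(n,i)
print(ctrl.tip_extent)
E
```

```text
pics
{'time_s': 0.0, 'joints': array([ 1.02659280e+00,  3.13470477e-01,  1.49845146e+00, -2.48161923e-06,
        1.33098330e+00, -2.23411728e-01]), 'dq': array([-3.60917737e-04,  2.38126695e-04,  3.67768067e-04,  6.08025240e-05,
       -2.05874403e-04,  1.02126546e-04]), 'tau': array([-1.67985195e-04, -4.12262607e+01, -2.59742260e+01, -1.91755475e-04,
        4.12581110e-03,  9.03401258e-06]), 'eef_pos': array([165.43055014, 497.99788119, 241.71917444]), 'ee_rot': array([-2.44632047e-04,  1.59708713e-01,  9.87163966e-01, -6.08991287e-04]), 'force': array([-0.88935154, -0.56379955,  0.4331394 ]), 'wrist_torque': array([ 0.01390956, -0.00205168, -0.04423955]), 'grip_width': 1.0020747860284822}
scene {'fov_y': 51.515604378071046, 'cx': 319.00565717555105, 'cy': 235.00697556747602, 'camera_from_world': array([[ 7.61387717e-01, -6.47957105e-01,  2.09841565e-02,
        -4.05221407e+02],
       [-4.23051901e-01, -5.21116612e-01, -7.41258771e-01,
         3.70269553e+02],
       [ 4.91239079e-01,  5.55507936e-01, -6.70891273e-01,
         8.12979099e+02],
       [ 0.00000000e+00,  0.00000000e+00,  0.00000000e+00,
         1.00000000e+00]])}
top {'fov_y': 48.994220329841326, 'cx': 322.21320075204005, 'cy': 252.11072181974987, 'camera_from_world': array([[-1.22714374e-03, -9.99984183e-01, -5.48883127e-03,
         8.65988185e+01],
       [-9.86305492e-01,  2.11556341e-03, -1.64915132e-01,
         6.33272987e+02],
       [ 1.64924136e-01,  5.21128986e-03, -9.86292488e-01,
         1.32700643e+03],
       [ 0.00000000e+00,  0.00000000e+00,  0.00000000e+00,
         1.00000000e+00]])}
11.0
```

View pics/scene0.png

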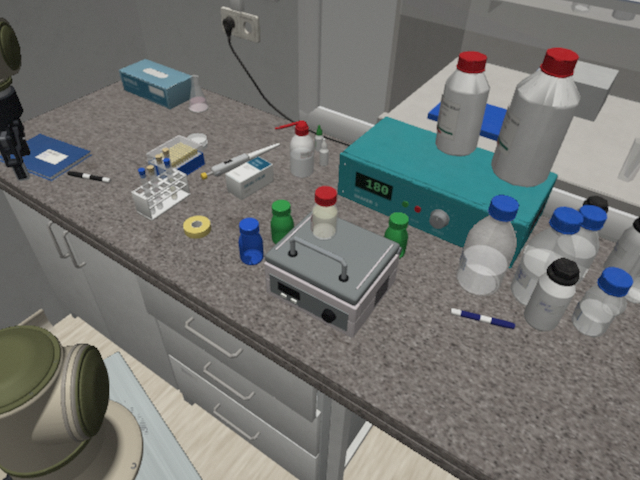

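View pics/top0.png

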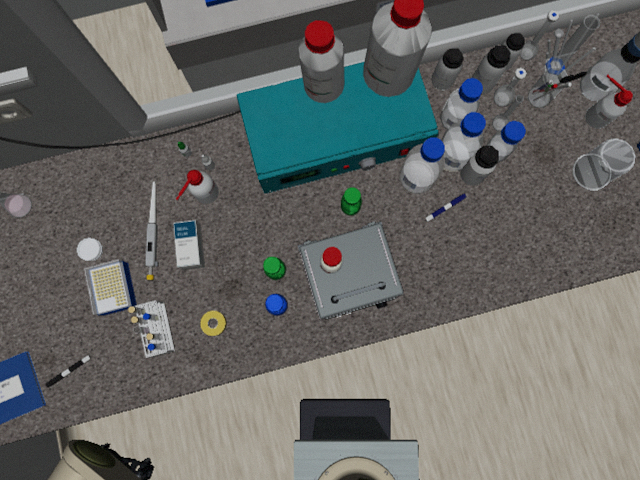

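```bash
cat > h.py <<'E'
import numpy as np,cv2
from rig import ctrl
def cam(n):
    i=ctrl.camera_info(n); f=240/np.tan(np.radians(i['fov_y'])/2); return f,i['cx'],i['cy'],i['camera_from_world']
def ray(n,u,v):
    f,cx,cy,T=cam(n); R=T[:3,:3];c=-R.T@T[:3,3]; d=R.T@np.array([(u-cx)/f,(v-cy)/f,1]); return c,d
def onz(n,u,v,z):
    c,d=ray(n,u,v); return c+d*(z-c[2])/d[2]
def proj(n,p):
    f,cx,cy,T=cam(n); q=T[:3,:3]@np.array(p,float)+T[:3,3]; return np.array([f*q[0]/q[2]+cx,f*q[1]/q[2]+cy])
def tri(n1,p1,n2,p2):
    c1,d1=ray(n1,*p1);c2,d2=ray(n2,*p2)
    s=np.linalg.lstsq(np.c_[d1,-d2],c2-c1,rcond=None)[0]
    a=c1+s[0]*d1;b=c2+s[1]*d2;return (a+b)/2,np.linalg.norm(a-b)
E
python3 - <<'E'
import cv2
a=cv2.imread('pics/top0.png')[210:330,280:420];cv2.imwrite('pics/topc.png',cv2.resize(a,None,fx=5,fy=5,interpolation=2)[:600])
a=cv2.imread('pics/scene0.png')[180:330,250:410];cv2.imwrite('pics/scc.png',cv2.resize(a,None,fx=4,fy=4,interpolation=2))
E
```

```text
(no output)
```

View pics/topc.png

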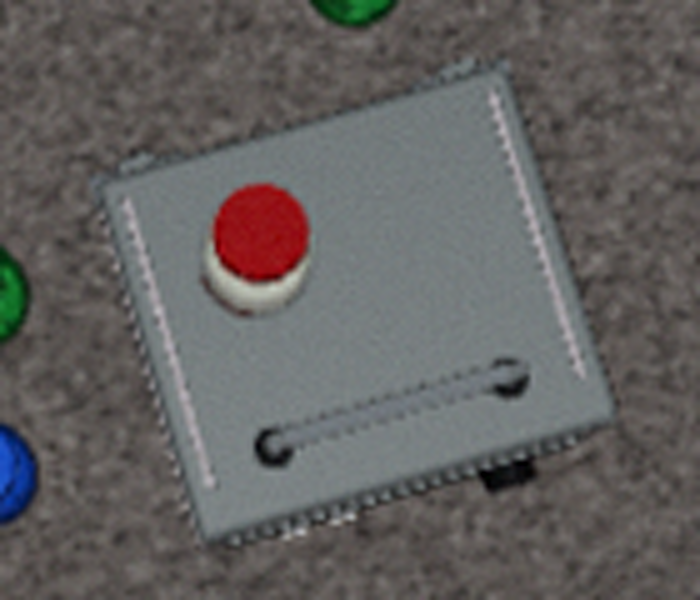

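View pics/scc.png

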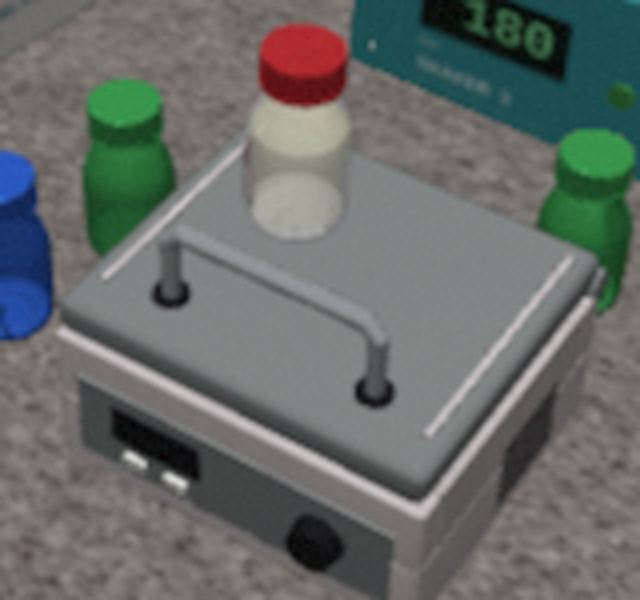

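Run:
```python
from h import *
P=lambda u,v:(280+u/5,210+v/5)
S=lambda u,v:(250+u/4,180+v/4)
co=[P(205,540),P(612,413),P(507,65),P(98,183)]
W=np.array([onz('top',*p,123) for p in co]);print(W.round(1));c=W.mean(0)
fl,fr,br,bl=W
print('sizes',*(np.linalg.norm(a-b).round(1) for a,b in((fl,fr),(fr,br),(br,bl),(bl,fl))))
print('centre',c.round(1)); y=(fl-fr)+(bl-br); x=(br-fr)+(bl-fl)
y1=np.arctan2(-y[0],y[1]);y2=np.arctan2(x[1],x[0]);print('yaw',y1,y2)
th=(y1+y2)/2
R=np.array([[np.cos(th),-np.sin(th)],[np.sin(th),np.cos(th)]])
# scene corners
for p,q in ((S(415,490),fr),(S(62,300),fl),(S(597,258),br)): print('scene',onz('scene',*p,123).round(1),q.round(1))
print('handle pred',c[:2]+R@[-60,0], 'px',proj('top',[*(c[:2]+R@[-60,0]),170]),proj('scene',[*(c[:2]+R@[-60,0]),170]))
print('bar', onz('top',*P(282,437),170),onz('top',*P(510,367),170))
im=cv2.imread('pics/top0.png')
def cap(f,box):
    im=cv2.imread(f);h=cv2.cvtColor(im,cv2.COLOR_BGR2HSV);m=((h[...,0]<8)|(h[...,0]>172))&(h[...,1]>150)&(h[...,2]>60)
    k=np.zeros_like(m);a,b,d,e=box;k[b:e,a:d]=1;ys,xs=np.nonzero(m&k);return xs.mean(),ys.mean(),len(xs)
a=cap('pics/top0.png',(310,235,360,275));b=cap('pics/scene0.png',(305,180,345,210));print(a,b)
print('cap',onz('top',*a[:2],233),tri('top',a[:2],'scene',b[:2]))
print('bottle local',R.T@(onz('top',*a[:2],233)[:2]-c[:2]))
print('marker',onz('top',446,207,8))
for n,p in(('g1',(273,268)),('g2',(351,201)),('blue',(275,304))):print(n,onz('top',*p,100))
```

```text
[[ 459.1   88.3  123. ]
 [ 520.6 -111.3  123. ]
 [ 695.3  -63.3  123. ]
 [ 635.7  141.4  123. ]]
sizes 208.8 181.2 213.2 184.4
centre [577.7  13.8 123. ]
yaw 0.2911731087966671 0.2802714941795305
scene [ 512.  -118.6  123. ] [ 520.6 -111.3  123. ]
scene [459.5  85.1 123. ] [459.1  88.3 123. ]
scene [692.9 -64.8 123. ] [695.3 -63.3 123. ]
handle pred [520.13070424  -3.1031508 ] px [359.49411338 291.1228558 ] [317.11452233 248.49267416]
bar [505.39012907  51.56714418 170.        ] [538.3615791  -56.63898738 170.        ]
(np.float64(331.5496453900709), np.float64(256.1170212765957), 282) (np.float64(325.2625698324022), np.float64(195.80167597765364), 358)
cap [594.02331968  63.40027781 233.        ] (array([596.13000187,  63.16507019, 220.45144137]), np.float64(0.2602641585870802))
bottle local [29.64091227 42.98059423]
marker [ 765.58081639 -253.77404587    8.        ]
g1 [585.23696317 209.23062754 100.        ]
g2 [758.53884061  11.14203188 100.        ]
blue [494.82681265 202.96690075 100.        ]
```

Call:
apply_moves([
  [8.5, 0, 0, -0.7, 0.12],
  [8.5, 0, 0, -0.7, 0.12],
  [8.5, 0, 0, -0.7, 0.12],
  [8.5, 0, 0, -0.7, 0.12],
  [8.5, 0, 0, -0.7, 0.12],
  [8.5, 0, 0, -0.7, 0.12],
  [8.5, 0, 0, -0.7, 0.12],
  [8.5, 0, 0, -0.7, 0.12],
  [8.5, 0, 0, 0, 0],
  [8.5, 0, 0, 0, 0],
], squeeze=30)

```text
time_s: 0.93
eef_pos: [165.5, 498.2, 298.0]
ee_rot: [0.0, 0.596, 0.803, -0.0]
force: [0.5, -1.0, 0.2]
grip_width: 0.994
```

```bash
cat >> h.py <<'E'
from scipy.spatial.transform import Rotation as Ro
def st(t=None):
    s=ctrl.sense();q=s['ee_rot'];R=Ro.from_quat([q[1],q[2],q[3],q[0]])
    print('t',round(s['time_s'],2),'p',s['eef_pos'].round(1),'F',s['force'].round(2),'w',round(s['grip_width']*85.4,1),'q',s['joints'].round(2))
    M=R.as_matrix();print('y ang',np.arctan2(M[1,1],M[0,1]).round(3),'z',M[:,2].round(3))
    if t is not None: print('tool delta mm',R.inv().apply(np.array(t)-s['eef_pos']).round(1))
E
python3 -c "
from h import *
st([595,63.3,280])"
```

```text
t 0.93 p [165.5 498.2 298. ] F [ 0.54 -0.97  0.21] w 84.9 q [ 1.03  0.28  1.4  -0.    1.46  0.73]
y ang 0.294 z [-0. -0. -1.]
tool delta mm [-540.6  285.2   18. ]
```

Call:
apply_moves([
  [8.5, -3, 1.58, 0, 0],
  [8.5, -3, 1.58, 0, 0],
  [8.5, -3, 1.58, 0, 0],
  [8.5, -3, 1.58, 0, 0],
  [8.5, -3, 1.58, 0, 0],
  [8.5, -3, 1.58, 0, 0],
  [8.5, -3, 1.58, 0, 0],
  [8.5, -3, 1.58, 0, 0],
  [8.5, -3, 1.58, 0, 0],
  [8.5, -3, 1.58, 0, 0],
  [8.5, -3, 1.58, 0, 0],
  [8.5, -3, 1.58, 0, 0],
])

```text
time_s: 1.93
eef_pos: [450.9, 206.0, 297.6]
ee_rot: [-0.0, 0.596, 0.803, -0.0]
force: [0.6, 1.0, -0.2]
grip_width: 0.993
```

Call:
apply_moves([
  [8.5, -3, 1.58, 0, 0],
  [8.5, -3, 1.58, 0, 0],
  [8.5, -3, 1.58, 0, 0],
  [8.5, -3, 1.58, 0, 0],
  [8.5, -3, 1.58, 0, 0],
  [8.5, -3, 1.58, 0, 0],
  [8.5, 0, 0, 0, 0],
  [8.5, 0, 0, 0, 0],
  [8.5, 0, 0, 0, 0],
])

```text
time_s: 2.68
eef_pos: [592.1, 62.4, 297.6]
ee_rot: [-0.001, 0.597, 0.803, -0.0]
force: [-0.6, -0.3, 0.6]
grip_width: 0.998
```

```bash
python3 -c "
from h import *
st([595,63.3,222])
print(proj('wrist',[595,63.3,234]))
im=ctrl.capture('wrist')[:,:,::-1];cv2.imwrite('pics/w1.png',im)"
```

```text
t 2.68 p [592.1  62.4 297.6] F [-0.58 -0.25  0.6 ] w 85.2 q [-0.09  0.44  1.17  0.    1.53 -0.38]
y ang 0.292 z [-0.001  0.    -1.   ]
tool delta mm [-0.   3.1 75.6]
[323.54720739 265.34817767]
```

View pics/w1.png

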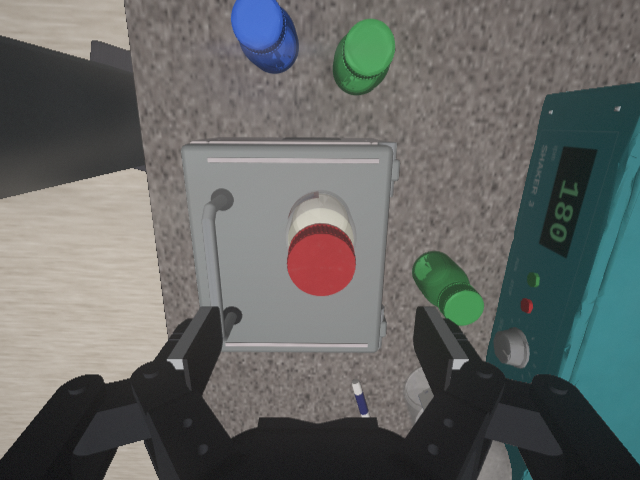

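Run:
```python
from h import *
h=cv2.cvtColor(cv2.imread('pics/w1.png'),cv2.COLOR_BGR2HSV);m=((h[...,0]<8)|(h[...,0]>172))&(h[...,1]>150)&(h[...,2]>60)
m=m.astype('uint8');n,l,s,c=cv2.connectedComponentsWithStats(m);i=1+s[1:,4].argmax();print(s[i],c[i])
(e)=cv2.fitEllipse(max(cv2.findContours(m,0,1)[0],key=len));print(e)
print('cap',onz('wrist',*c[i],232))
for p in((186,150),(392,145),(380,350),(223,350)):print(onz('wrist',*p,124).round(1))
a=onz('wrist',208,215,170);b=onz('wrist',221,305,170);print('bar',a,b,np.arctan2(-(a-b)[0],(a-b)[1]))
```

```text
[ 288  234   67   62 3217] [320.83898042 264.14609885]
((320.8133850097656, 264.1458435058594), (60.6085319519043, 66.2365493774414), 90.0853500366211)
cap [593.35067703  63.01005073 232.        ]
[463.4  89.  124. ]
[634.2 144.7 124. ]
[697.  -57.3 124. ]
[ 536.2 -105.7  124. ]
bar [503.99988062  52.63211303 170.        ] [529.90314462 -23.41695954 170.        ] 0.32828742752891443
```

Call:
apply_moves([
  [8.5, 0, 0.2, 0.5, 0],
  [8.5, 0, 0, 0.8, 0],
  [8.5, 0, 0, 0.8, 0],
  [8.5, 0, 0, 0.8, 0],
  [8.5, 0, 0, 0.8, 0],
  [8.5, 0, 0, 0.4, 0],
  [8.5, 0, 0, 0, 0],
])

```text
time_s: 3.32
eef_pos: [594.0, 62.7, 256.0]
ee_rot: [-0.001, 0.597, 0.802, -0.001]
force: [0.7, 0.0, -0.4]
grip_width: 0.996
```

Call:
apply_moves([
  [8.5, 0, 0, 0.8, 0],
  [8.5, 0, 0, 0.8, 0],
  [8.5, 0, 0, 0.8, 0],
  [8.5, 0, 0, 0.8, 0],
  [8.5, 0, 0, 0.2, 0],
  [8.5, 0, 0, 0, 0],
  [6, 0, 0, 0, 0],
  [5, 0, 0, 0, 0],
])

```text
time_s: 3.98
eef_pos: [594.6, 62.7, 223.7]
ee_rot: [0.0, 0.598, 0.802, 0.0]
force: [-0.5, -0.5, 0.9]
grip_width: 0.745
```

Call:
apply_moves([
  [4.5, 0, 0, 0, 0],
  [4, 0, 0, 0, 0],
  [3.5, 0, 0, 0, 0],
  [3.5, 0, 0, 0, 0],
  [3.5, 0, 0, 0, 0],
  [3.5, 0, 0, 0, 0],
])

```text
time_s: 4.48
eef_pos: [594.6, 62.6, 223.8]
ee_rot: [0.0, 0.598, 0.802, 0.0]
force: [-1.1, -0.9, 5.6]
grip_width: 0.473
```

```bash
python3 -c "
from h import *
st()
im=ctrl.capture('wrist')[:,:,::-1];im2=ctrl.capture('scene')[180:330,250:450,::-1];cv2.imwrite('pics/w2.png',np.hstack([cv2.resize(im,(320,240)),cv2.resize(im2,(320,240))]));st()"
```

```text
t 4.48 p [594.6  62.6 223.8] F [-1.12 -0.9   5.64] w 40.4 q [-0.09  0.49  1.29 -0.    1.36 -0.38]
y ang 0.29 z [ 0.001 -0.    -1.   ]
t 4.58 p [594.6  62.6 223.8] F [-1.68 -0.28  5.72] w 40.6 q [-0.09  0.49  1.29 -0.    1.36 -0.38]
y ang 0.29 z [ 0.001 -0.    -1.   ]
```

View pics/w2.png

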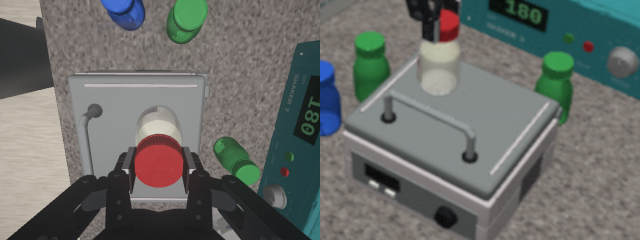

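Call:
apply_moves([
  [3.5, 0, 0, -0.3, 0],
  [3.5, 0, 0, -0.6, 0],
  [3.5, 0, 0, -0.9, 0],
  [3.5, 0, 0, -1.2, 0],
  [3.5, 0, 0, -1.2, 0],
  [3.5, 0, 0, -1.2, 0],
  [3.5, 0, 0, -0.8, 0],
  [3.5, 0, 0, -0.3, 0],
  [3.5, 0, 0, 0, 0],
  [3.5, 0, 0, 0, 0],
])

```text
time_s: 5.42
eef_pos: [594.3, 62.7, 287.8]
ee_rot: [-0.0, 0.598, 0.802, -0.0]
force: [0.1, 0.6, -1.9]
grip_width: 0.477
```

```bash
python3 -c "
from h import *
st([574,-197,105])
im=ctrl.capture('wrist')[:,:,::-1];im2=ctrl.capture('scene')[140:330,250:503,::-1];cv2.imwrite('pics/w3.png',np.hstack([cv2.resize(im,(320,240)),cv2.resize(im2,(320,240))]))"
```

```text
t 5.42 p [594.3  62.7 287.8] F [ 0.12  0.61 -1.9 ] w 40.8 q [-0.09  0.45  1.18  0.    1.51 -0.38]
y ang 0.29 z [-0.001  0.    -1.   ]
tool delta mm [-243.1  -93.5  182.8]
```

View pics/w3.png

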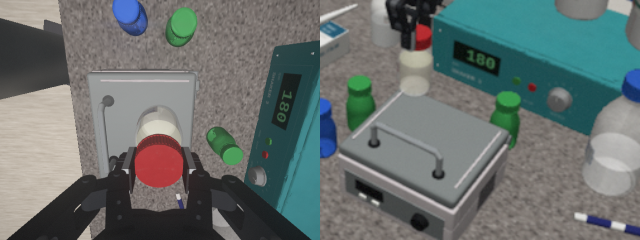

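Call:
apply_moves([
  [3.5, -0.8, -0.3, 0, 0],
  [3.5, -1.6, -0.6, 0, 0],
  [3.5, -2.4, -0.92, 0, 0],
  [3.5, -2.4, -0.92, 0, 0],
  [3.5, -2.4, -0.92, 0, 0],
  [3.5, -2.4, -0.92, 0, 0],
  [3.5, -2.4, -0.92, 0, 0],
  [3.5, -2.4, -0.92, 0, 0],
  [3.5, -2.4, -0.92, 0, 0],
  [3.5, -2.4, -0.92, 0, 0],
  [3.5, -1.6, -0.6, 0, 0],
  [3.5, -0.8, -0.3, 0, 0],
])

```text
time_s: 6.52
eef_pos: [574.5, -196.2, 287.7]
ee_rot: [-0.0, 0.598, 0.801, -0.0]
force: [-0.1, -0.3, -0.6]
grip_width: 0.473
```

Call:
apply_moves([
  [3.5, 0, 0, 0, 0],
  [3.5, 0, 0, 0.8, 0],
  [3.5, 0, 0, 1.6, 0],
  [3.5, 0, 0, 2.4, 0],
  [3.5, 0, 0, 2.4, 0],
  [3.5, 0, 0, 2.4, 0],
  [3.5, 0, 0, 2.4, 0],
  [3.5, 0, 0, 2.4, 0],
  [3.5, 0, 0, 1.2, 0],
  [3.5, 0, 0, 0.8, 0],
  [3.5, 0, 0, 0, 0],
  [3.5, 0, 0, 0, 0],
])

```text
time_s: 7.52
eef_pos: [575.5, -192.9, 124.7]
ee_rot: [0.0, 0.597, 0.802, 0.0]
force: [0.1, -0.6, -1.1]
grip_width: 0.472
```

```bash
python3 -c "
from h import *
st([574,-197,100])
im=ctrl.capture('wrist')[:,:,::-1];im2=ctrl.capture('scene')[140:380,250:570,::-1];cv2.imwrite('pics/w4.png',np.hstack([cv2.resize(im,(320,240)),cv2.resize(im2,(320,240))]))"
```

```text
t 7.52 p [ 575.5 -192.9  124.7] F [ 0.12 -0.62 -1.15] w 40.3 q [-0.52  0.6   1.39  0.    1.16 -0.81]
y ang 0.291 z [ 0. -0. -1.]
tool delta mm [-3.5 -2.7 24.7]
```

View pics/w4.png

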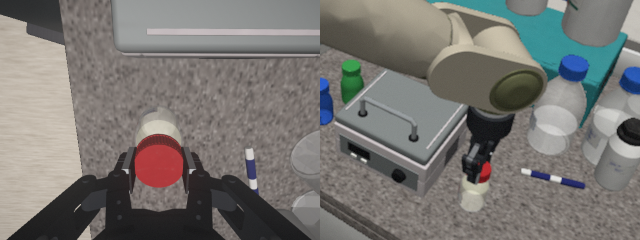

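Call:
apply_moves([
  [3.5, 0, 0, 0.5, 0],
  [3.5, 0, 0, 0.5, 0],
  [3.5, 0, 0, 0.5, 0],
  [3.5, 0, 0, 0.4, 0],
  [3.5, 0, 0, 0.2, 0],
  [3.5, 0, 0, 0.15, 0],
  [3.5, 0, 0, 0, 0],
  [3.5, 0, 0, 0, 0],
])

```text
time_s: 8.28
eef_pos: [575.4, -193.5, 101.9]
ee_rot: [0.0, 0.597, 0.802, 0.0]
force: [0.5, 0.2, -1.6]
grip_width: 0.472
```

Call:
apply_moves([
  [3.5, 0, 0, 0.1, 0],
  [3.5, 0, 0, 0.1, 0],
  [3.5, 0, 0, 0, 0],
  [3.5, 0, 0, 0, 0],
])

```text
time_s: 8.62
eef_pos: [575.3, -193.5, 99.8]
ee_rot: [-0.0, 0.598, 0.802, 0.0]
force: [0.4, -0.2, -2.1]
grip_width: 0.471
```

Call:
apply_moves([
  [3.5, 0, 0, 0.1, 0],
  [3.5, 0, 0, 0, 0],
  [3.5, 0, 0, 0, 0],
])

```text
time_s: 8.87
eef_pos: [575.4, -193.6, 99.0]
ee_rot: [0.0, 0.598, 0.802, 0.0]
force: [-0.4, 0.6, -0.6]
grip_width: 0.473
```

Call:
apply_moves([
  [3.5, 0, 0, 0.07, 0],
  [3.5, 0, 0, 0, 0],
  [3.5, 0, 0, 0, 0],
])

```text
time_s: 9.12
eef_pos: [575.5, -193.8, 99.0]
ee_rot: [0.001, 0.597, 0.802, -0.0]
force: [-1.0, 1.1, 5.0]
grip_width: 0.469
```

Touchdown (+5 N). Release slowly.

Call:
apply_moves([
  [4.3, 0, 0, 0, 0],
  [4.6, 0, 0, 0, 0],
  [5, 0, 0, 0, 0],
  [6, 0, 0, 0, 0],
  [7, 0, 0, 0, 0],
  [8.5, 0, 0, 0, 0],
  [8.5, 0, 0, 0, 0],
  [8.5, 0, 0, 0, 0],
])

```text
time_s: 9.78
eef_pos: [575.3, -193.5, 98.1]
ee_rot: [-0.0, 0.598, 0.802, -0.0]
force: [0.8, -0.2, -1.6]
grip_width: 0.997
```

Call:
apply_moves([
  [8.5, 0, 0, -0.3, 0],
  [8.5, 0, 0, -0.8, 0],
  [8.5, 0, 0, -1.5, 0],
  [8.5, 0, 0, -2.5, 0],
  [8.5, 0, 0, -2.5, 0],
  [8.5, 0, 0, -2.5, 0],
  [8.5, 0, 0, -2.5, 0],
  [8.5, 0, 0, -2.5, 0],
  [8.5, 0, 0, -1.5, 0],
  [8.5, 0, 0, 0, 0],
  [8.5, 0, 0, 0, 0],
])

```text
time_s: 10.7
eef_pos: [575.3, -193.5, 264.7]
ee_rot: [0.001, 0.598, 0.802, 0.0]
force: [0.4, 0.1, -0.5]
grip_width: 0.995
```

```bash
python3 -c "
from h import *
st([520.5,-2.9,225])
im=ctrl.capture('wrist')[:,:,::-1];im2=ctrl.capture('scene')[140:380,250:570,::-1];cv2.imwrite('pics/w5.png',np.hstack([cv2.resize(im,(320,240)),cv2.resize(im2,(320,240))]))"
```

```text
t 10.7 p [ 575.3 -193.5  264.7] F [ 0.43  0.09 -0.52] w 84.9 q [-0.52  0.48  1.19  0.    1.46 -0.81]
y ang 0.29 z [ 0.001 -0.001 -1.   ]
tool delta mm [198.4   2.   39.5]
```

View pics/w5.png

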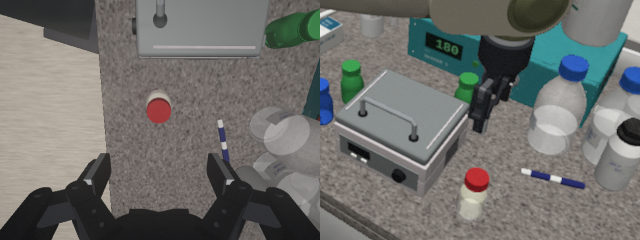

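Call:
apply_moves([
  [8.5, 0.9, 0, 0, 0],
  [8.5, 2.0, 0.02, 0, 0],
  [8.5, 2.4, 0.02, 0, 0],
  [8.5, 2.4, 0.02, 0, 0],
  [8.5, 2.4, 0.02, 0, 0],
  [8.5, 2.4, 0.02, 0, 0],
  [8.5, 2.4, 0.02, 0, 0],
  [8.5, 2.4, 0.02, 0, 0],
  [8.5, 1.6, 0.02, 0, 0],
  [8.5, 0.9, 0, 0, 0],
  [8.5, 0, 0, 0, 0],
  [8.5, 0, 0, 0, 0],
])

```text
time_s: 11.8
eef_pos: [520.1, -3.4, 263.8]
ee_rot: [-0.0, 0.597, 0.802, -0.0]
force: [-0.1, 0.2, -0.4]
grip_width: 0.996
```

```bash
python3 -c "
from h import *
st([520.5,-2.9,178])
im=ctrl.capture('wrist')[:,:,::-1];cv2.imwrite('pics/w6.png',im)"
```

```text
t 11.8 p [520.1  -3.4 263.8] F [-0.08  0.21 -0.4 ] w 85.1 q [-0.23  0.29  1.48 -0.    1.38 -0.52]
y ang 0.291 z [-0. -0. -1.]
tool delta mm [ 0.3  0.5 85.8]
```

View pics/w6.png

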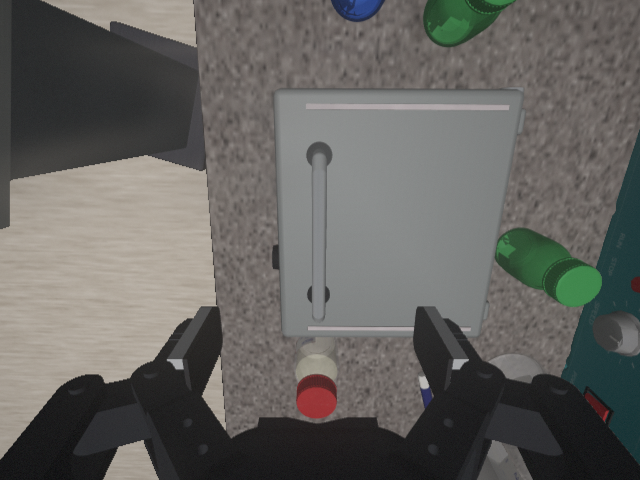

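```bash
python3 -c "
from h import *
a=onz('wrist',319,160,170);b=onz('wrist',318,315,170);print(a,b);st((a+b)/2)"
```

```text
[502.99936834  55.02851314 170.        ] [535.27365696 -55.54003005 170.        ]
t 11.85 p [520.2  -3.8 263.8] F [ 0.24 -0.49 -0.12] w 84.8 q [-0.23  0.29  1.48 -0.    1.38 -0.52]
y ang 0.29 z [-0.001 -0.    -1.   ]
tool delta mm [ 3.7  0.  93.8]
```

Call:
apply_moves([
  [8.5, 0, 0, 0.8, 0],
  [8.5, 0, 0, 1.6, 0],
  [8.5, 0, 0, 1.6, 0],
  [8.5, 0, 0, 1.6, 0],
  [8.5, 0, 0, 1.6, 0],
  [8.5, 0, 0, 1.2, 0],
  [8.5, 0, 0, 0.8, 0],
  [8.5, 0, 0, 0.5, 0],
  [8.5, 0, 0, 0.4, 0],
  [8.5, 0, 0, 0, 0],
  [8.5, 0, 0, 0, 0],
])

```text
time_s: 12.77
eef_pos: [520.4, -3.5, 163.4]
ee_rot: [0.0, 0.598, 0.802, 0.0]
force: [-0.8, -0.4, 0.0]
grip_width: 0.997
```

Call:
apply_moves([
  [6, 0, 0, 0, 0],
  [4, 0, 0, 0, 0],
  [2, 0, 0, 0, 0],
  [0.4, 0, 0, 0, 0],
  [0.4, 0, 0, 0, 0],
  [0.4, 0, 0, 0, 0],
  [0.4, 0, 0, 0, 0],
  [0.4, 0, 0, 0, 0],
  [0.4, 0, 0, 0, 0],
  [0.4, 0, 0, 0, 0],
], squeeze=30)

```text
time_s: 13.6
eef_pos: [520.7, -3.2, 163.2]
ee_rot: [0.001, 0.598, 0.802, 0.001]
force: [4.9, 1.6, -0.7]
grip_width: 0.109
```

```bash
python3 -c "
from h import *
st()
im=ctrl.capture('scene')[140:380,250:570,::-1];cv2.imwrite('pics/s7.png',cv2.resize(im,None,fx=2,fy=2))"
```

```text
t 13.6 p [520.7  -3.2 163.2] F [ 4.89  1.59 -0.75] w 9.3 q [-0.23  0.38  1.62  0.    1.14 -0.52]
y ang 0.29 z [ 0.001  0.    -1.   ]
```

View pics/s7.png

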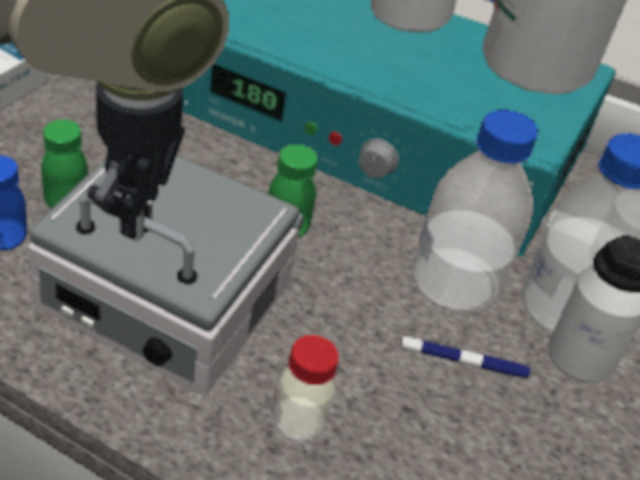

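```bash
python3 -c "
import numpy as np
th=np.array([0,.03,.08,.14,.2,.26,.32,.38,.44,.5,.56,.62,.68,.74,.8,.86,.92,.98,1.03,1.08,1.12,1.15])
x=-150*np.cos(th)+65*np.sin(th);z=150*np.sin(th)+65*np.cos(th)
for t,a,b in zip(th[1:],np.diff(x),np.diff(z)):print(t,(a/10).round(2),(-b/10).round(2))"
```

```text
0.03 0.2 -0.45
0.08 0.37 -0.73
0.14 0.49 -0.85
0.2 0.54 -0.82
0.26 0.58 -0.79
0.32 0.63 -0.75
0.38 0.67 -0.71
0.44 0.72 -0.67
0.5 0.76 -0.63
0.56 0.79 -0.58
0.62 0.82 -0.53
0.68 0.86 -0.48
0.74 0.88 -0.43
0.8 0.91 -0.37
0.86 0.93 -0.32
0.92 0.94 -0.26
0.98 0.96 -0.21
1.03 0.81 -0.13
1.08 0.81 -0.09
1.12 0.65 -0.04
1.15 0.49 -0.01
```

Call:
apply_moves([
  [0.4, 0, 0.2, -0.45, 0],
  [0.4, 0, 0.37, -0.73, 0],
  [0.4, 0, 0.49, -0.85, 0],
  [0.4, 0, 0.54, -0.82, 0],
  [0.4, 0, 0.58, -0.79, 0],
  [0.4, 0, 0, 0, 0],
  [0.4, 0, 0, 0, 0],
])

```text
time_s: 14.23
eef_pos: [540.2, 2.6, 199.0]
ee_rot: [-0.001, 0.597, 0.802, -0.001]
force: [-5.1, -3.6, 0.1]
grip_width: 0.106
```

```bash
python3 -c "
from h import *
st([520.4,-3.4,163.3])
im=ctrl.capture('scene')[140:380,250:570,::-1];cv2.imwrite('pics/s8.png',cv2.resize(im,None,fx=2,fy=2))"
```

```text
t 14.23 p [540.2   2.6 199. ] F [-5.12 -3.65  0.1 ] w 9.1 q [-0.21  0.38  1.51 -0.    1.25 -0.5 ]
y ang 0.29 z [-0.003 -0.001 -1.   ]
tool delta mm [ -0.1 -20.6  35.7]
```

View pics/s8.png

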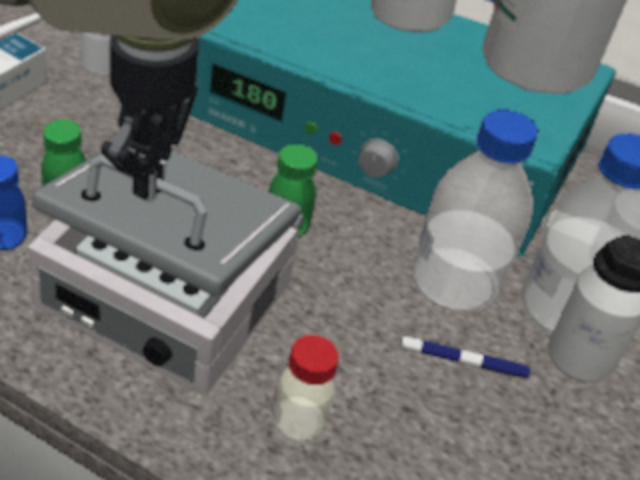

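Call:
apply_moves([
  [0.4, 0, 0.63, -0.75, 0],
  [0.4, 0, 0.67, -0.71, 0],
  [0.4, 0, 0.72, -0.67, 0],
  [0.4, 0, 0.76, -0.63, 0],
  [0.4, 0, 0.79, -0.58, 0],
  [0.4, 0, 0.82, -0.53, 0],
  [0.4, 0, 0.86, -0.48, 0],
  [0.4, 0, 0, 0, 0],
  [0.4, 0, 0, 0, 0],
])

```text
time_s: 15.03
eef_pos: [591.1, 17.5, 244.4]
ee_rot: [0.001, 0.598, 0.802, -0.0]
force: [-8.3, -1.1, 11.7]
grip_width: 0.103
```

```bash
cat >> h.py <<'E'
def theta():
    s=ctrl.sense();p=s['eef_pos']; e=np.array([np.cos(.286),np.sin(.286)]); xr=(p[:2]-[520.4,-3.4])@e-150; zr=p[2]-163.3+65
    print('theta from TCP',np.arctan2(zr,-xr)-np.arctan2(65,150),'radius',np.hypot(xr,zr))
E
python3 -c "
from h import *
st([520.4,-3.4,163.3]);theta()
im=ctrl.capture('scene')[140:380,250:570,::-1];cv2.imwrite('pics/s9.png',cv2.resize(im,None,fx=2,fy=2))"
```

```text
t 15.03 p [591.1  17.5 244.4] F [-8.31 -1.14 11.71] w 8.8 q [-0.17  0.46  1.28 -0.    1.4  -0.46]
y ang 0.29 z [ 0.001 -0.001 -1.   ]
tool delta mm [  0.3 -73.7  81.1]
theta from TCP 0.680632678159772 radius 164.8408169793672
```

View pics/s9.png

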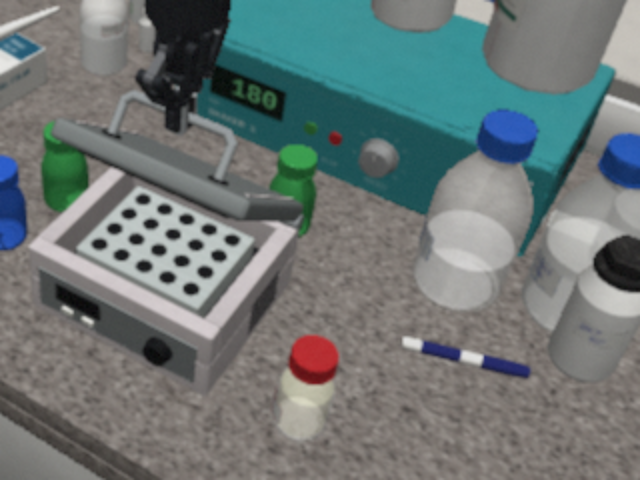

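Call:
apply_moves([
  [0.4, 0, 0.86, -0.48, 0],
  [0.4, 0, 0.9, -0.42, 0],
  [0.4, 0, 0.93, -0.34, 0],
  [0.4, 0, 0.94, -0.26, 0],
  [0.4, 0, 0.9, -0.2, 0],
  [0.4, 0, 0, 0, 0],
  [0.4, 0, 0, 0, 0],
])

```text
time_s: 15.67
eef_pos: [635.0, 30.5, 260.4]
ee_rot: [0.001, 0.598, 0.802, 0.0]
force: [-1.7, -0.8, 5.6]
grip_width: 0.099
```

```bash
python3 -c "
from h import *
st([520.4,-3.4,163.3]);theta()
im=ctrl.capture('scene')[140:380,250:570,::-1];cv2.imwrite('pics/s10.png',cv2.resize(im,None,fx=2,fy=2))"
```

```text
t 15.67 p [635.   30.5 260.4] F [-1.66 -0.79  5.58] w 8.4 q [-0.14  0.56  1.09 -0.    1.49 -0.43]
y ang 0.29 z [ 0.001 -0.001 -1.   ]
tool delta mm [   0.4 -119.6   97. ]
theta from TCP 0.9758554780123394 radius 164.9251033161723
```

View pics/s10.png

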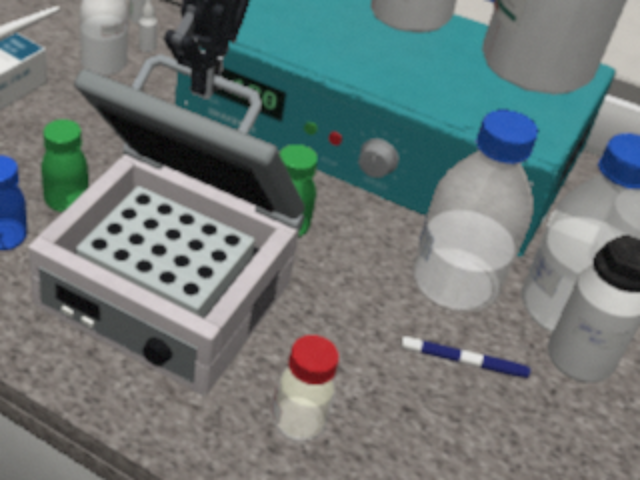

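Call:
apply_moves([
  [0.4, 0, 0.8, -0.15, 0],
  [0.4, 0, 0.8, -0.1, 0],
  [0.4, 0, 0.8, -0.05, 0],
  [0.4, 0, 0.7, 0, 0],
  [0.4, 0, 0, 0, 0],
  [0.4, 0, 0, 0, 0],
  [0.4, 0, 0, 0, 0],
])

```text
time_s: 16.3
eef_pos: [664.2, 39.2, 262.8]
ee_rot: [0.0, 0.598, 0.802, -0.0]
force: [1.0, -2.8, 1.0]
grip_width: 0.102
```

```bash
python3 -c "
from h import *
st([520.4,-3.4,163.3]);theta()
im=ctrl.capture('scene')[140:380,250:570,::-1];cv2.imwrite('pics/s11.png',cv2.resize(im,None,fx=2.5,fy=2.5))
im=ctrl.capture('top')[190:340,270:470,::-1];cv2.imwrite('pics/t11.png',cv2.resize(im,None,fx=4,fy=4))"
```

```text
t 16.3 p [664.2  39.2 262.8] F [ 0.95 -2.75  0.96] w 8.7 q [-0.12  0.63  0.96 -0.    1.55 -0.41]
y ang 0.29 z [-0.    -0.001 -1.   ]
tool delta mm [   0.3 -150.    99.5]
theta from TCP 1.1619771683858289 radius 164.45798550791724
```

View pics/s11.png

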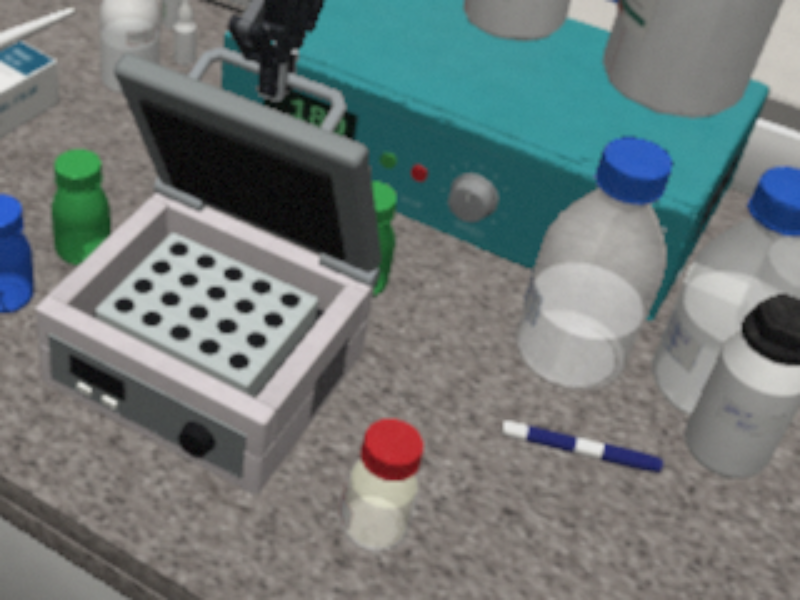

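View pics/t11.png

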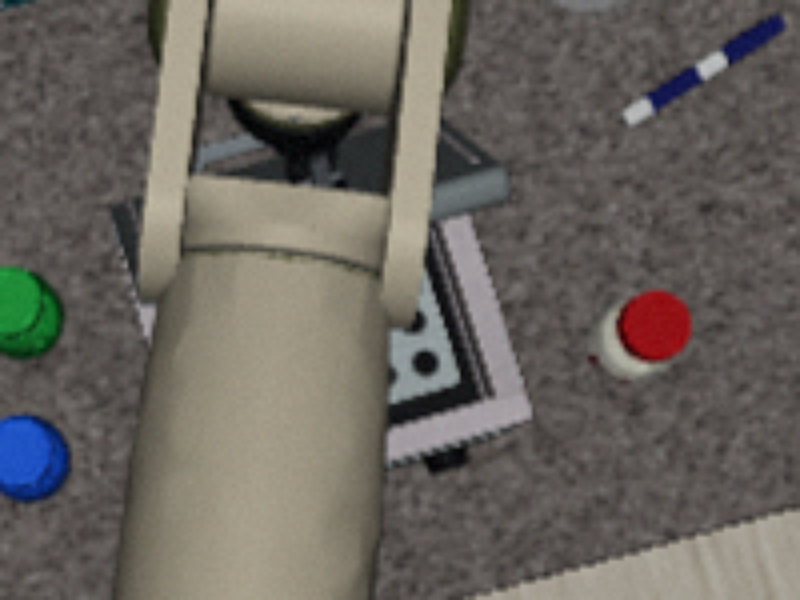

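```bash
python3 -c "
from h import *
p,e=tri('top',(270+505/4,190+172/4),'scene',(250+365/2.5,140+153/2.5));print(p,e)
c=np.array([577.7,13.8]);ex=np.array([np.cos(.286),np.sin(.286)])
x=(p[:2]-c)@ex-90;z=p[2]-105
print(x,z,np.hypot(x,z),np.arctan2(z,-x)-np.arctan2(20,184))"
```

```text
[639.41107418 -79.45982463 272.86364956] 0.9301649728277586
-57.10580805909464 167.863649564799 177.31124656742958 1.1346154688416459
```

Call:
apply_moves([
  [0.4, 0, -0.3, 0, 0],
  [0.4, 0, -0.6, 0.02, 0],
  [0.4, 0, -0.7, 0.05, 0],
  [0.4, 0, -0.7, 0.08, 0],
  [0.4, 0, -0.7, 0.12, 0],
  [0.4, 0, -0.6, 0.12, 0],
  [0.4, 0, -0.3, 0.08, 0],
  [0.4, 0, 0, 0, 0],
  [0.4, 0, 0, 0, 0],
  [0.4, 0, 0, 0, 0],
  [0.4, 0, 0, 0, 0],
  [0.4, 0, 0, 0, 0],
])

```text
time_s: 17.4
eef_pos: [627.1, 28.3, 258.6]
ee_rot: [0.001, 0.598, 0.802, 0.0]
force: [1.5, -5.0, 1.7]
grip_width: 0.1
```

```bash
python3 -c "
from h import *
st([520.4,-3.4,163.3]);theta()
im=ctrl.capture('scene')[140:380,250:570,::-1];cv2.imwrite('pics/s12.png',cv2.resize(im,None,fx=2.5,fy=2.5))
im=ctrl.capture('top')[190:340,270:470,::-1];cv2.imwrite('pics/t12.png',cv2.resize(im,None,fx=4,fy=4))"
```

```text
t 17.4 p [627.1  28.3 258.6] F [ 1.55 -4.97  1.72] w 8.5 q [-0.14  0.54  1.13 -0.    1.48 -0.43]
y ang 0.29 z [ 0.001 -0.    -1.   ]
tool delta mm [   0.2 -111.4   95.3]
theta from TCP 0.9249925115276221 radius 164.94581067989708
```

View pics/s12.png

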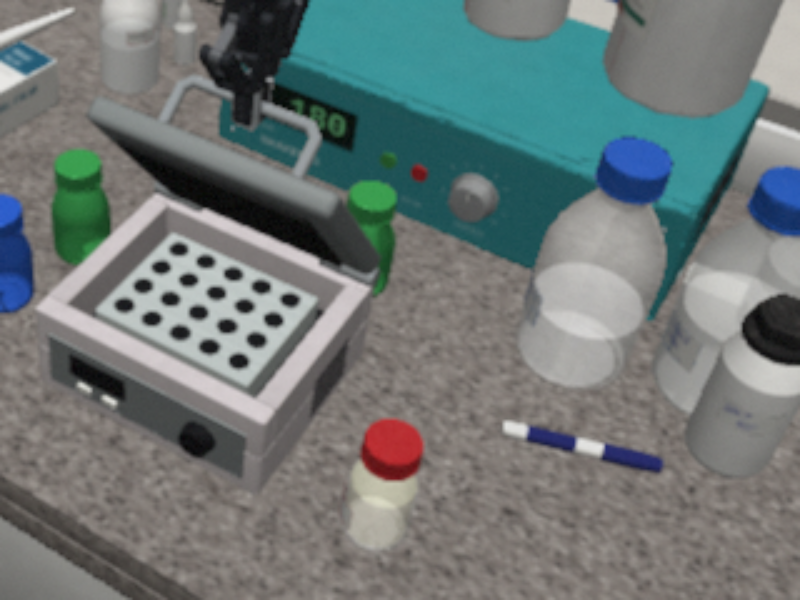

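View pics/t12.png

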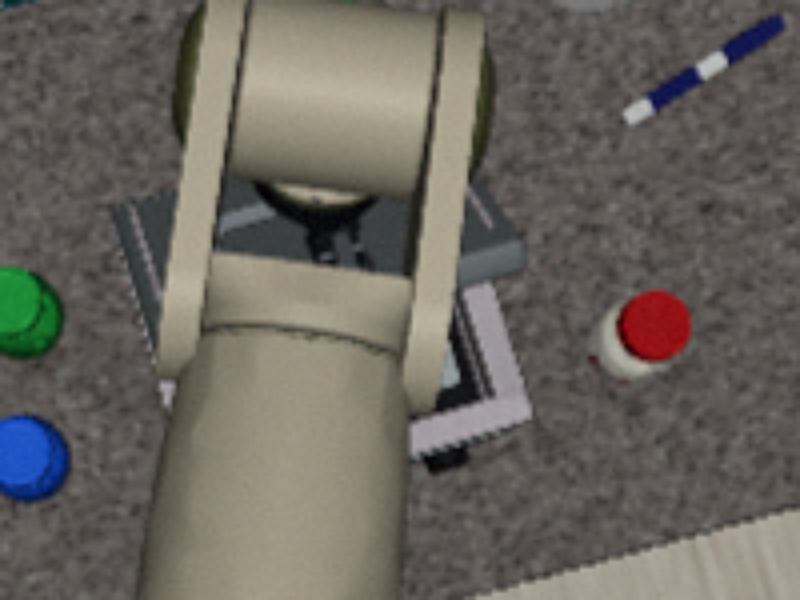

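```bash
python3 -c "
from h import *
p,e=tri('top',(270+523/4,190+240/4),'scene',(250+333/2.5,140+207/2.5));print(p,e)
c=np.array([577.7,13.8]);ex=np.array([np.cos(.286),np.sin(.286)])
x=(p[:2]-c)@ex-90;z=p[2]-105
print(np.hypot(x,z),np.arctan2(z,-x)-np.arctan2(20,184))
print('cap',tri('top',(270+655/4,190+326/4),'scene',(250+392/2.5,140+440/2.5)))
print(ctrl.sense()['dq'].round(4));theta()
ctrl.finish_job()"
```

```text
[603.20420574 -90.02816261 248.59527479] 4.8452475002447395
172.07873723086303 0.878907406856849
cap (array([ 575.49339166, -194.05708945,  105.95193352]), np.float64(1.8035058865846674))
[ 0.001   0.0013 -0.0004 -0.0003 -0.0013 -0.0002]
theta from TCP 0.9250002655890128 radius 164.9512939136285
the job is handed in; nothing more can be done
```

I finished the job and handed it in at about 17.5 s. The bottle is on the worktop, and the arm is holding the cover just below its balance point.

- **Bottle:** I lifted it off the cover by its cap and stood it upright right of the heater, nearer than the marker. The last pictures show it standing free at about (575, −194) mm, clear of the heater and the robot.
- **Cover past balance:** I gripped the handle bar and raised the cover to about 1.16 rad from the tool position. A camera check on one cover corner gave about 1.13 rad, so both are above the 1.08 needed.
- **Final hold:** I lowered the cover and kept it gripped at about 0.925 rad from the tool position, about 53°. The arm was still.
- **Disagreement:** the same camera check at the final pose gave 0.88 rad. That check was weaker, because the two camera rays missed each other by 4.8 mm. Both values lie within the required 0.80 to 1.02 rad.
- **Other things:** the marker and the bottle look-alikes looked unmoved in the last pictures, and the arm went nowhere near the carton or the tape. I did not measure any of these again at the end.

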